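Hang the chocolate mallet on the crowded rack

ROBOT

A 6-joint arm with a two-finger parallel gripper is mounted at the origin on the work surface. World frame = base frame: x ahead of the robot, y to its left, z up, the work surface at z = 0. Lengths are in mm, angles in rad, forces in N, time in s.
With the tool pointing down it reaches from about 325 to 775 mm from the base axis. Payload 5.5 kg.
Tool frame: the origin (TCP) lies on the centre line of the jaws, within the pads' length; the fingertips stand robot.tip_extent ahead of it and the grasp point (between the pads) lies 8 mm behind it (robot.tip_extent is the distance from the TCP to the fingertips, in mm); z points along the fingers, y is the line along which they close (so a half turn about z gives the same grasp; the last joint's range is limited). The gripper opens to 85 mm and grips with 20 to 120 N. Pads are 22 mm wide; open, the fingers measure 114 mm over their backs; the gripper's body (76 mm by 85 mm) begins 54 mm behind the grasp point. The pads swing forward as they close: fully open they stand 13 mm farther back than shut.
Start: joints at [-1.358, 0.091, 1.231, -0, 1.82, -0.057], TCP at [159.922, -578.309, 242.275] pointing down, gripper open.
Joint ranges: [-2.87, 2.87], [-0.86, 2.18], [0.17, 2.46], [-1.51, 4.65], [0.06, 2.69], [-2.65, 2.65]. Speed limits (rad/s): [2.57, 2.57, 3.01, 3.14, 3.14, 3.14].

INTERFACE

Orientations are given as [roll, pitch, yaw] about the fixed x, y, z axes, in that order (R = Rz(yaw) Ry(pitch) Rx(roll)).
In Python, from station import robot gives the robot as it stands.
- The arm moves only by the tool carry_out, never from a script. Its argument "plan" is a list that holds one entry, the list of rows, each a list of 7 numbers: the shift along the world's x, y, z in cm, then the turn, a rotation vector about the world's x, y, z in units of 8 degrees (1.0 is 8 degrees), then the finger opening in cm, from 0 to 8.54. A call has 1 to 12 rows; each row is the pose to reach, as a shift and turn from the pose commanded when the call began; what a row does not reach only later rows make up. A row lasts 1/8 s, in which the tool goes at most 62.5 mm and 10.7 degrees, less where a joint would pass 70% of its speed; a pose out of reach is approached as far as the arm can. A call with a gripper value outside its range is refused whole. The fingers move at their own pace and stop on an object; "grip_force" is the grip in N (left out, the last holds). Time passes only in rows, so rows that repeat a pose let the fingers close. It gives the time, the measured TCP pose, the force, the opening and the grip force at its end, in the units of the state.
- robot.observe(): the state, without advancing time (a new reading comes with each control period).
- robot.get_image(name): name is "scene" or "top" or "wrist"; returns a dict with "frame" (384x512x3 uint8, red, green, blue), "intrinsics" (3x3 intrinsics, pixels), "R" (3x3) and "t" (3): a world point X has camera coordinates R X + t; the wrist camera has in their place "T_tool_cam" (4x4, takes a point from camera to tool coordinates, whose origin is the TCP and whose axes are the flange's). Camera axes: x right, y down, z forward; pixel columns grow to the right and rows downward; lengths in mm; the calibration is good to about 2 mm. A picture is of the moment at which its call begins: read the wrist's pose just before it. There is no depth.
- robot.job_done(): hands the job in; it is judged then, once.
Trained networks look in a picture, given as the dict that the camera call returned (one of the last four; its "shot" number tells which), for a name from the list of things; names that differ only in an ending like _2 or _b are one class to them, and where a whole thing is asked for, a point or a joint stands for the part that bears it (a point fixed in the world has none). Each returns a list of dicts, best first, with "p" (0 to 1); they miss things now and then, are a little off and sometimes report something else, mostly with a low value. They report only what shows in the picture. A call takes as long as a camera call. They do not tell look-alikes from the thing itself.
- robot.spot_in(target, picture): "extent" ([left, top, right, bottom] in pixels, round what is visible of it).
- robot.mark_of(target, picture): "uv" ([column, row] in pixels: a listed point, or the origin of a listed thing).
The state is a dict: "clock": time; "joint_pos": joint angles; "dq": joint speeds; "effort": joint torques, N m; "position": TCP position; "orientation": TCP orientation; "force": force on the tool from outside, world axes, zero at the start; "wrist_torque": the same for the moment, N m; "gripper_width": opening from 0.0 (shut) to 1.0 (fully open); "gripper_force": force on a finger pad.
Only numpy, scipy, OpenCV 4.12 (cv2) and the standard library are available. Lean on these libraries where they do the work, as an engineer would, in place of code of your own. Each camera call takes 0.05 s, during which the arm holds its last target. There are 200 camera calls.

TASK

Take the white and blue mallet out of its drying stand and hang it by its head on the empty middle double hook of the rack, handle down between the two prongs, head resting across both of them, then slid all the way back against the hook's stop bar and let go. Feel your way in gently, because the middle hook slides along its rail and may sit a little left or right of centre: do not force the mallet against the rack, and do not knock the two tools hanging beside it, the ring cutter or the stack of discs.

Things in the scene. Friction and masses are not known exactly. Their poses are not given: they have to be found in the camera images.
- mallet: Breaking mallet, upright in the stand. White head with blue ends: 26 mm thick (own x), 64 long (y), 40 high (z, up); flat-sided handle, 16 (x) x 18 (y), goes 108 mm straight down from the middle of the underside. Origin: centre of the head's underside, where the handle begins. 0.18 to 0.36 kg, mostly head. Grip the head from above across its 26 mm. Looks the same after a half turn.
- stand: White drying stand, fixed, 120 x 120 mm; top plate at 120 mm with a 26 mm square hole through which the mallet's handle hangs, the head resting on the plate. Origin: centre of its foot on the table, z up. The handle clears the plate once the mallet is 110 mm higher.
- rack: Tool rack, fixed, 350 mm wide: foot plate, two posts (202 mm high, at y = +-156 mm), rail along own y at 186 mm. Origin: on the table below the rail's middle, z up. Three equal double hooks point along own -x, to the robot: the outer two, fixed at y = +-80 mm, are occupied; the middle one is empty and slides stiffly on the rail (80 N). Do not press the mallet on the rack with over 25 N.
- hook_seat (a point): Fixed to the rack, its axes, at x -65, y 0, z 190 mm: where the mallet's origin rests when home (handle on stop bar, head on prongs) if the middle hook is central. But that hook sits anywhere up to 16 mm to either side along y; this is not measured: find it by touch or sight. Same x and z always. The handle has 2 mm play each way between the prongs.
- hook_tips (a point): Fixed to the rack, its axes, at x -115, y 0, z 200 mm: midway between the prong tips if the middle hook is central. A hook: black clamp block on the rail (front face x -13, 44 mm wide, top 202 mm) and two level steel prongs, 8 mm thick, 22 mm clear between them, tops at 190 mm, square tips (x -111 to -119) rise to 200 mm; a stop bar joins the prongs, front face x -57, top 190 mm.
- scraper: Steel scraper with green handle and collar, loose, hangs on one of the two outer hooks (which one varies). Origin: middle of the underside of its collar (34 x 38 mm, 16 mm high), at the level of the prongs' tops; handle and a 56 mm wide blade hang 113 mm down. Leave alone.
- spatula: Red spatula, loose, hangs on the other outer hook. Origin: middle of the underside of its collar (34 x 38 mm, 16 mm high); handle and a 44 mm wide blade hang 114 mm down. Leave alone.
- cutter: Loose steel ring cutter, diameter 76 mm, 35 mm high, lies on the table. Origin: centre of its underside. Leave alone.
- discs: Loose stack of ivory discs, diameter 66 mm, 30 mm high, on the table. Origin: centre of its underside. Leave alone.
There are look-alikes about, which are no part of the job. There is more than one size of the mallet; the one meant has the size given above. Several things have the shape of the stand; the one meant has the colours described above.

How it is judged (in metres and radians):
On the way, in this order (a step that is already met when the one before it is completed fails the run):
1. the mallet is lifted clear out of the drying stand (z of mallet in the frame of stand above 0.23 m), for 0.1 s.
2. the mallet's head rests on the empty hook's prongs, behind their upturned tips (y of mallet in the frame of hook_seat between -0.021 and 0.021 m and z of mallet in the frame of hook_seat between -0.004 and 0.004 m and x of mallet in the frame of hook_seat between -0.04 and 0.004 m), for 0.2 s.
At the end, for the whole second after the job is handed in: Mallet let go, still, upright (0.1 rad), head along the rail (0.2 rad) and resting on the middle hook (height within 4 mm, 21 mm sideways of centre), back against the stop bar within 4 mm; scraper and spatula within 12 mm, cutter and discs within 15 mm of their start (y of mallet in the frame of hook_seat between -0.021 and 0.021 m and z of mallet in the frame of hook_seat between -0.004 and 0.004 m and x of mallet in the frame of hook_seat between -0.004 and 0.004 m and angle between mallet's own z axis and vertical below 0.1 rad and angle between the y axis of mallet and the y axis of rack, either way round below 0.2 rad and linear speed of mallet below 0.02 m/s and contact force between mallet and rack above 0.5 N and distance of each of scraper, spatula from where it was at the start of the episode below 0.012 m and distance of each of cutter, discs from where it was at the start of the episode below 0.015 m); the robot touches nothing.
It fails at once if the mallet is pressed against the rack with more than 25 N (contact force between mallet and rack above 25 N).
It fails at once if the scraper is knocked more than 12 mm from its place (distance of scraper from where it was at the start of the episode above 0.012 m).
It fails at once if the spatula is knocked more than 12 mm from its place (distance of spatula from where it was at the start of the episode above 0.012 m).
It fails at once if the cutter is knocked more than 15 mm from its place (distance of cutter from where it was at the start of the episode above 0.015 m).
It fails at once if the discs is knocked more than 15 mm from its place (distance of discs from where it was at the start of the episode above 0.015 m).
It also fails if it takes over 67 s, if anything falls off the work surface, if the arm or the gripper's body presses on something with over 40 N, if the wrist force passes 120 N, or if a joint passes its speed limit or range.

## Working session

There is one attempt and no reset: what is moved stays moved. The work goes in short steps, Python scripts to look and compute and a tool call to move; the robot and the scene stay as the last step left them, time stands still between calls to the robot, and variables do not carry over. Pictures are saved under pics/ and viewed, at most 10 in all, crops included, and the job is handed in when it is done.

Besides the shell and the picture viewer there is one more tool, called as name(argument=value, ...), one argument or row to a line, values as JSON. carry_out: Moves the arm, as the interface text tells. Its arguments: {"type":"object","properties":{"plan":{"type":"array","items":{"type":"array","items":{"type":"array","items":{"type":"number"}}}},"grip_force":{"type":"number"}},"required":["plan"]}

```bash
mkdir -p pics; ls; python3 - <<'E'
from station import robot
import cv2,numpy as np
print(robot.tip_extent, robot.observe())
ims=[]
for n in("scene","top"):
    p=robot.get_image(n); f=p["frame"]; cv2.imwrite(f"pics/{n}0.png",f[:,:,::-1]); 
    np.savez(f"{n}.npz",K=p["intrinsics"],R=p["R"],t=p["t"],f=f)
    for k in("mallet","stand","rack","hook_seat","hook_tips","scraper","spatula","cutter","discs"):
        print(n,k,[(round(d["p"],2),np.round(d["uv"]).tolist()) for d in robot.mark_of(k,p)][:4],[(round(d["p"],2),np.round(d["extent"]).tolist()) for d in robot.spot_in(k,p)][:4])
E
```

```text
pics
11.0 {'clock': 0.0, 'joint_pos': array([-1.35768327e+00,  9.18809524e-02,  1.23189974e+00, -1.46850532e-05,
        1.81980523e+00, -5.67268700e-02]), 'dq': array([ 6.69690019e-05,  1.82380984e-03,  9.19531466e-04, -3.10849762e-04,
        1.40136310e-04, -2.52952363e-04]), 'effort': array([ 9.66481894e-04, -4.58728945e+01, -4.18026173e+01,  2.37325304e-05,
        1.15531299e-02,  1.16245582e-05]), 'position': array([ 159.86826325, -578.03423005,  241.12980348]), 'orientation': array([-3.13960179e+00, -9.87945667e-05,  2.69836224e-01]), 'force': array([-0.18930257,  0.25265984, -0.57357107]), 'wrist_torque': array([-0.00857097,  0.03180627, -0.00352933]), 'gripper_force': 0.0, 'gripper_width': 0.9986924168144311}
scene mallet [(0.91, [144.0, 204.0])] [(0.63, [184.0, 183.0, 204.0, 207.0])]
scene stand [(0.87, [151.0, 227.0]), (0.84, [178.0, 302.0])] [(0.91, [133.0, 246.0, 207.0, 331.0]), (0.76, [113.0, 182.0, 179.0, 255.0]), (0.33, [282.0, 188.0, 303.0, 219.0])]
scene rack [(0.86, [329.0, 244.0]), (0.21, [357.0, 176.0])] [(0.71, [256.0, 155.0, 405.0, 290.0])]
scene hook_seat [(0
[... 650 characters left out ...]
.49, [299.0, 241.0, 313.0, 259.0])]
top stand [(0.65, [335.0, 164.0]), (0.55, [346.0, 238.0])] [(0.95, [325.0, 211.0, 390.0, 264.0]), (0.82, [312.0, 133.0, 374.0, 190.0])]
top rack [(0.85, [196.0, 171.0])] [(0.77, [114.0, 140.0, 256.0, 202.0])]
top hook_seat [(0.71, [185.0, 178.0])] [(0.69, [114.0, 142.0, 260.0, 204.0])]
top hook_tips [(0.98, [182.0, 197.0])] [(0.64, [117.0, 141.0, 258.0, 203.0])]
top scraper [(0.87, [145.0, 176.0])] [(0.72, [137.0, 168.0, 171.0, 185.0])]
top spatula [(0.82, [217.0, 175.0])] [(0.75, [210.0, 171.0, 229.0, 189.0])]
top cutter [(0.6, [252.0, 251.0])] [(0.47, [256.0, 235.0, 264.0, 258.0])]
top discs [(0.97, [152.0, 255.0])] [(0.74, [137.0, 243.0, 162.0, 266.0])]
```

View pics/scene0.png

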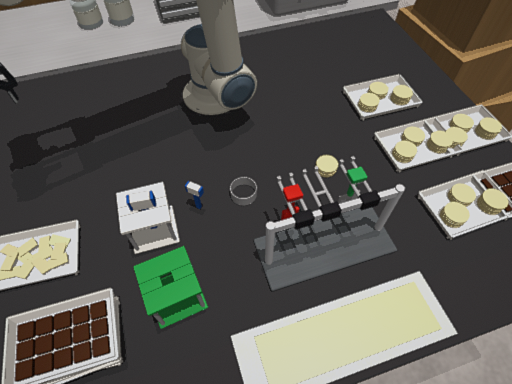

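View pics/top0.png

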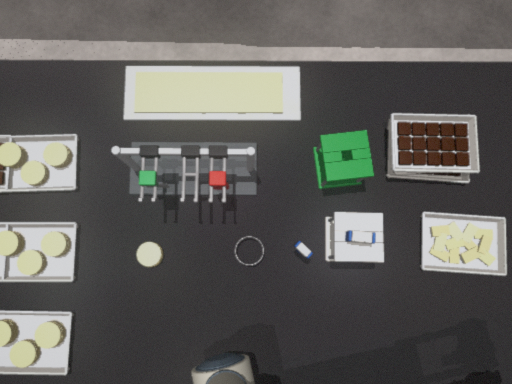

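The scene shows the white stand holding a mallet at scene (144,204) / top (360,237), and the rack with its empty hook at top (188,180). There are two look-alikes: a small mallet lying at scene (195,190) / top (303,249), and a green stand at scene (170,285) / top (347,160). The mallet standing in the white stand fits the description. I'll confirm that in an enlarged crop.

```bash
cat > h.py <<'E'
import numpy as np,cv2
def ld(n): d=np.load(n+".npz"); return d["K"],d["R"],d["t"].ravel(),d["f"]
def onz(cam,uv,z):
    K,R,t=cam[:3]; d=R.T@np.linalg.inv(K)@[uv[0],uv[1],1]; o=-R.T@t
    return o+d*(z-o[2])/d[2]
def proj(cam,X):
    K,R,t=cam[:3]; c=K@(R@np.asarray(X,float)+t); return c[:2]/c[2]
E
python3 - <<'E'
from h import *
T=ld("top");S=ld("scene")
print(-T[1].T@T[2],-S[1].T@S[2],T[0][0,0])
for n,C in(("top",T),("scene",S)):
    hsv=cv2.cvtColor(C[3],cv2.COLOR_RGB2HSV)
    b=cv2.inRange(hsv,(105,130,60),(130,255,255))
    _,_,st,ce=cv2.connectedComponentsWithStats(b)
    for s,c in zip(st[1:],ce[1:]):
        if s[4]>6: print(n,"blue",s,c.round(1),onz(C,c,160).round(1))
for nm,uv,z in(("Rpost",(251,152),202),("Lpost",(116,150),202),("tips",(182,197),200),("seat",(185,178),190),("scraper",(145,176),190),("spatula",(217,175),190),("mal",(358,238),120),("discs",(152,255),0),("cutter",(249,251),0),("standSE",(383,261),120),("standNE",(383,213),120),("NW",(334,213),120),("SW",(333,261),120)):
    print(nm,onz(T,uv,z).round(1))
a=cv2.resize(T[3][195:275,290:400],None,fx=4,fy=4,interpolation=2)
b=cv2.resize(S[3][170:260,105:215],None,fx=4,fy=4,interpolation=2)[:320]
c=cv2.resize(T[3][135:210,105:265],None,fx=5,fy=5,interpolation=2)[:260,:800]
o=np.zeros((600,800,3),np.uint8);o[:320,:400]=a[:,:400];o[:320,400:800]=b[:,:400];o[320:580,:]=c[30:290] if c.shape[0]>290 else c
cv2.imwrite("pics/crop1.png",o[:,:,::-1])
E
```

```text
[ 428.54919551  -15.61395196 1158.37984722] [1028.18357724 -168.82775688  883.67776859] 424.5369802082654
top blue [348 231   3  10  25] [349.1 235.6] [ 482.8 -259.1  160. ]
top blue [373 234   2   9  15] [373.4 237.7] [ 477.9 -316.3  160. ]
top blue [295 241   6   6  14] [297.2 243. ] [ 465.9 -136.5  160. ]
top blue [307 253   5   5  10] [309.2 255.4] [ 437. -164.  160.]
scene blue [185 181   4  10  15] [186.2 184.7] [ 484.6 -174.3  160. ]
scene blue [193 187  11  22 101] [198.3 198. ] [ 532.  -155.3  160. ]
scene blue [150 191   6  15  49] [152.2 198.1] [ 497.1 -259.6  160. ]
scene blue [127 195   6  15  29] [128.5 202.2] [ 491.  -314.7  160. ]
Rpost [674.  -28.3 202. ]
Lpost [678.6 282.8 202. ]
tips [569.3 129.1 200. ]
seat [615.2 124.6 190. ]
scraper [620.  217.1 190. ]
spatula [622.2  50.6 190. ]
mal [ 479.2 -290.5  120. ]
discs [440.7 236.7   0. ]
cutter [450.7 -24.8   0. ]
standSE [ 423.4 -349.2  120. ]
standNE [ 540.5 -354.9  120. ]
NW [ 540.7 -233.6  120. ]
SW [ 423.7 -227.5  120. ]
```

View pics/crop1.png

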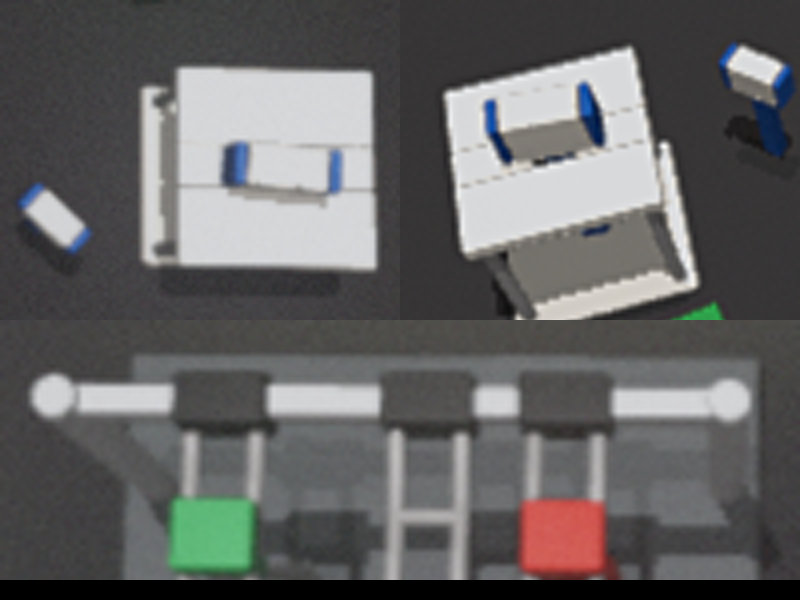

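The crop confirms it: a 64 mm mallet with blue ends stands in the white stand at world (480,-290), with yaw about -0.07. The middle hook sits about 15 mm toward -y, at y≈112. I'll move above the mallet and look with the wrist camera.

carry_out(
  plan=[
    [[4, 3.6, 2, 1.1, 0, 0, 8.5], [8, 7.2, 5, 0, 0, 2.2, 8.5], [12, 10.8, 6, 0, 0, 3.3, 8.5], [16, 14.4, 6, 0, 0, 4.4, 8.5], [20, 18, 6, 0, 0, 5.5, 8.5], [24, 21.6, 6, 0, 0, 6.6, 8.5], [28, 25.2, 6, 0, 0, 7.7, 8.5], [32, 28.8, 6, 0, 0, 8.8, 8.5], [32, 28.8, 6, 0, 0, 8.8, 8.5], [32, 28.8, 6, 0, 0, 8.8, 8.5], [32, 28.8, 6, 0, 0, 8.8, 8.5]],
  ],
)

```text
clock: 3.28
position: [479.1, -291.3, 302.5]
orientation: [-3.142, 0.0, 1.496]
force: [0.9, 0.3, 0.3]
gripper_width: 0.995
gripper_force: 0.0
```

```bash
cat >> h.py <<'E'
from scipy.spatial.transform import Rotation as Ro
def wrist(robot,name):
    o=robot.observe(); p=robot.get_image("wrist"); T=p["T_tool_cam"]
    A=np.eye(4);A[:3,:3]=Ro.from_euler("xyz",o["orientation"]).as_matrix();A[:3,3]=o["position"]
    W=np.linalg.inv(A@T)
    np.savez(name+".npz",K=p["intrinsics"],R=W[:3,:3],t=W[:3,3],f=p["frame"])
    cv2.imwrite(f"pics/{name}.png",p["frame"][:,:,::-1])
    print(o["clock"],o["position"].round(1),o["orientation"].round(3),o["force"].round(1),o["gripper_width"]);print("cam",(A@T)[:3,3].round(1))
    return p
E
python3 - <<'E'
from h import *
from station import robot
p=wrist(robot,"w1")
for k in("mallet","stand"): print(k,[(round(d["p"],2),np.round(d["uv"]).tolist()) for d in robot.mark_of(k,p)])
C=ld("w1"); print(C[0])
E
```

```text
3.275 [ 479.1 -291.3  302.5] [-3.142  0.     1.496] [0.9 0.3 0.3] 0.9950319258113941
cam [ 483.8 -226.4  434.6]
mallet [(0.73, [222.0, 35.0]), (0.71, [263.0, 172.0])]
stand [(0.92, [429.0, 127.0])]
[[344.82543255   0.         259.53550824]
 [  0.         344.82543255 197.21498082]
 [  0.           0.           1.        ]]
```

View pics/w1.png

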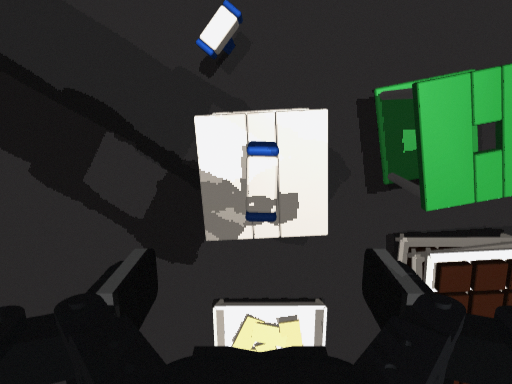

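The wrist view shows the mallet head in line with the tool, edges at columns 247 to 278 and ends at rows 142 to 221. Next I'll compute the exact offset.

```bash
python3 - <<'E'
from h import *
C=ld("w1");f=C[3]
hsv=cv2.cvtColor(f,cv2.COLOR_RGB2HSV)
b=cv2.inRange(hsv,(105,130,40),(130,255,255))
_,L,st,ce=cv2.connectedComponentsWithStats(b)
for i,s in enumerate(st):
    if i and s[4]>40: 
        r=cv2.minAreaRect(np.argwhere(L==i)[:,::-1].astype(np.float32)); print(s,ce[i].round(1),r)
for v in(165,185,200):print(v,f[v,238:290].sum(1))
for x,y in((480,-290),):
  for m in(0,-.07):
    R=Ro.from_euler("z",m).as_matrix()
    print(m,[proj(C,R@[a*13,c*32,0]+[x,y,160]).round(1).tolist() for a in(-1,1) for c in(1,-1)],proj(C,R@[0,32,0]+[x,y,120]).round(1))
E
```

```text
[223   0  20  24 174] [233.2  10. ] ((233.63937377929688, 10.040525436401367), (27.778356552124023, 8.49454116821289), 49.89909744262695)
[196  38  21  21 164] [205.9  48.4] ((206.02943420410156, 48.382354736328125), (26.140121459960938, 6.6163787841796875), 40.60129928588867)
[223  38  12  16 106] [229.1  46.2] ((229.63999938964844, 45.97999572753906), (8.200000762939453, 14.399999618530273), 36.869895935058594)
[247 142  32  14 397] [262.5 148.4] ((262.5, 148.5), (13.0, 31.0), 90.0)
[246 212  30   9 238] [260.5 216.4] ((260.5, 216.0), (8.0, 29.0), 90.0)
165 [733 733 733 517 501 503 506 500 388 653 715 733 733 733 733 733 733 733
 734 733 733 734 734 734 733 733 733 733 733 733 733 733 733 733 731 732
 732 729 719 687 467 719 725 724 726 724 724 724 724 725 724 724]
185 [719 717 719 359 337 335 337 338 362 573 647 707 715 718 716 716 715 718
 717 716 717 718 718 720 720 720 720 720 720 720 720 722 721 721 722 722
 718 683 657 347 432 628 721 719 722 720 720 722 721 719 721 721]
200 [337 335 339 333 333 337 337 300 284 303 320 334 330 331 329 335 331 328
 335 332 336 330 330 335 331 332 338 337 327 331 328 330 330 332 329 327
 322 307 277 307 249 305 323 331 335 339 336 339 337 335 330 333]
0 [[241.5, 147.3], [248.3, 223.4], [274.2, 144.9], [279.1, 221.2]] [258.1 141. ]
-0.07 [[244.3, 146.1], [245.6, 222.5], [277.1, 145.9], [276.5, 222.3]] [260.6 140.9]
```

carry_out(
  plan=[
    [[0.1, 0.1, -5, 0, 0, 0, 7], [0.1, 0.1, -10, 0, 0, 0, 7], [0.1, 0.1, -14, 0, 0, 0, 7], [0.1, 0.1, -16.4, 0, 0, 0, 7], [0.1, 0.1, -16.4, 0, 0, 0, 7], [0.1, 0.1, -16.4, 0, 0, 0, 7], [0.1, 0.1, -16.4, 0, 0, 0, 3], [0.1, 0.1, -16.4, 0, 0, 0, 1.5], [0.1, 0.1, -16.4, 0, 0, 0, 1.5], [0.1, 0.1, -16.4, 0, 0, 0, 1.5], [0.1, 0.1, -16.4, 0, 0, 0, 1.5], [0.1, 0.1, -16.4, 0, 0, 0, 1.5]],
  ],
  grip_force=50,
)

```text
clock: 4.92
position: [481.2, -289.6, 139.5]
orientation: [3.14, 0.001, 1.498]
force: [-1.4, 0.9, 5.6]
gripper_width: 0.3
gripper_force: 50.6
```

carry_out(
  plan=[
    [[0, 0, 3, 0, 0, 0, 1.5], [0, 0, 7, 0, 0, 0, 1.5], [0, 0, 11, 0, 0, 0, 1.5], [0, 0, 15, 0, 0, 0, 1.5], [0, 0, 17, 0, 0, 0, 1.5], [0, 0, 17, 0, 0, 0, 1.5], [0, 0, 17, 0, 0, 0, 1.5], [0, 0, 17, 0, 0, 0, 1.5]],
  ],
)

```text
clock: 5.92
position: [480.7, -289.1, 306.0]
orientation: [-3.139, -0.002, 1.499]
force: [-0.1, 0.2, -3.5]
gripper_width: 0.299
gripper_force: 49.8
```

carry_out(
  plan=[
    [[0, 4, 0, 0, 0, 0, 1.5], [-1, 9, 0, 0, 0, 0.2, 1.5], [-2, 14, 0, 0, 0, 0.4, 1.5], [-2, 19, 0, 0, 0, 0.5, 1.5], [-2, 24, 0, 0, 0, 0.5, 1.5], [-2, 29, 0, 0, 0, 0.5, 1.5], [-2, 32, 0, 0, 0, 0.5, 1.5], [-2, 33.6, 0, 0, 0, 0.5, 1.5], [-2, 33.6, 0, 0, 0, 0.5, 1.5], [-2, 33.6, 0, 0, 0, 0.5, 1.5], [-2, 33.6, 0, 0, 0, 0.5, 1.5]],
  ],
)

```text
clock: 7.3
position: [461.0, 45.7, 308.2]
orientation: [-3.141, 0.0, 1.567]
force: [0.0, -1.1, -4.0]
gripper_width: 0.298
gripper_force: 50.0
```

```bash
python3 - <<'E'
from h import *
from station import robot
p=wrist(robot,"w2")
for k in("mallet","hook_tips","hook_seat","rack"): print(k,[(round(d["p"],2),np.round(d["uv"]).tolist()) for d in robot.mark_of(k,p)])
C=ld("w2")
for X in((561,128,200),(561,112,200),(611,112,190),(460,47,250)):print(X,proj(C,X).round(1))
E
```

```text
7.3 [461.   45.7 308.2] [-3.141  0.     1.567] [ 0.  -1.1 -4. ] 0.2981024350436544
cam [461.2 110.7 440.3]
mallet [(0.68, [257.0, 245.0])]
hook_tips [(0.56, [415.0, 72.0])]
hook_seat [(0.6, [482.0, 77.0])]
rack [(0.67, [435.0, 86.0])]
(561, 128, 200) [411.   76.8]
(561, 112, 200) [408.4 101.9]
(611, 112, 190) [474.  101.7]
(460, 47, 250) [258.3 218.2]
```

View pics/w2.png

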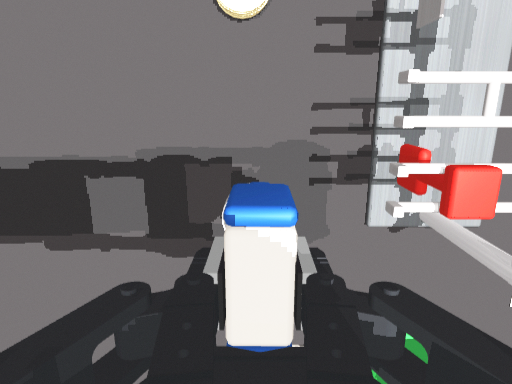

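The wrist view shows the middle hook's prongs at rows 77 and 122, the spatula prongs at rows 168 and 209, and the held mallet at (260,265). Next I'll measure the prong bands precisely.

```bash
python3 - <<'E'
from h import *
C=ld("w2");g=C[3].min(2).astype(int)
for u in(404,410,414,425,432,438):
    m=(g[:240,u-1:u+2].mean(1)>165).astype(int); e=np.flatnonzero(np.diff(np.r_[0,m,0])); print(u,e.reshape(-1,2).tolist())
for X in [(x,y,z) for x,z in((557,200),(580,190)) for y in(112-15,112+15,112-4-15,48-15,48+15)]:print(X,proj(C,X).round(1))
T=ld("top")[3].min(2).astype(int)
for v in(160,163,166,188,192,195,198): print(v,T[v,135:235].tolist() if v in(166,192) else np.flatnonzero(T[v,130:240]>135)+130)
E
```

```text
404 [[0, 12], [22, 42], [50, 71], [84, 100], [116, 128], [138, 142], [163, 177], [202, 215]]
410 [[0, 12], [22, 26], [53, 83], [84, 93], [116, 128], [163, 174], [202, 216]]
414 [[0, 10], [54, 59], [69, 84], [116, 128], [163, 174], [194, 213]]
425 [[71, 98], [116, 127], [130, 149], [163, 174], [194, 226]]
432 [[52, 174], [187, 227]]
438 [[21, 174], [191, 209], [212, 232]]
(557, 97, 200) [400.2 124.7]
(557, 127, 200) [404.8  78.4]
(557, 93, 200) [399.6 130.7]
(557, 33, 200) [391.4 214.1]
(557, 63, 200) [395.4 173.7]
(580, 97, 190) [427.1 123.8]
(580, 127, 190) [432.3  79.3]
(580, 93, 190) [426.4 129.5]
(580, 33, 190) [416.9 209.9]
(580, 63, 190) [421.5 170.9]
160 [142 143 144 155 156 157 183 184 185 196 197 198 211 212 223 224 225]
163 [142 143 155 156 183 184 185 196 197 198 210 211 212 223 224 225]
166 [87, 84, 83, 78, 84, 97, 125, 165, 162, 131, 101, 105, 106, 106, 103, 105, 102, 104, 113, 136, 167, 157, 126, 107, 107, 99, 94, 95, 95, 94, 97, 97, 98, 94, 95, 96, 93, 97, 97, 95, 100, 94, 98, 106, 104, 105, 105, 128, 169, 182, 144, 108, 103, 108, 107, 106, 105, 107, 108, 109, 129, 167
[... 180 characters left out ...]
1 142 154 155 182 183 184 195 196 197 210 211 212 223 224]
192 [105, 104, 107, 108, 116, 142, 171, 158, 122, 107, 105, 104, 105, 106, 107, 106, 106, 113, 136, 167, 158, 130, 111, 109, 108, 104, 97, 85, 61, 58, 67, 81, 103, 103, 106, 107, 107, 106, 94, 85, 61, 65, 84, 106, 108, 110, 135, 175, 186, 148, 109, 108, 110, 113, 110, 111, 108, 109, 111, 133, 177, 187, 148, 95, 72, 84, 113, 113, 112, 108, 112, 110, 107, 96, 114, 172, 187, 146, 109, 114, 115, 110, 114, 110, 105, 96, 92, 112, 170, 186, 144, 100, 94, 96, 98, 100, 98, 89, 58, 62]
195 [140 141 142 154 155 182 183 184 195 196 197 210 211 212 223 224 225]
198 [139 140 141 152 153 154 181 182 183 184 194 195 196 209 210 211 212 223
 224 225]
```

```bash
python3 - <<'E'
from h import *
T=ld("top");g=np.clip(T[3].min(2).astype(float)-112,0,None)
R={}
for v in list(range(157,168))+list(range(187,196)):
    for i,c in enumerate((142,155,183.5,196,211,223.5)):
        c+= -(v-177)*.04
        u=np.arange(int(round(c))-3,int(round(c))+4); w=g[v,u]
        if w.sum()>30: R.setdefault(i,[]).append(onz(T,((w*u).sum()/w.sum(),v),190)[:2])
for i in R:
    a=np.array(R[i]); k=np.polyfit(a[:,0]-611,a[:,1],1); print(i,len(a),k.round(4))
C=ld("w2")
for zt in(20,21):
    z=308.2+zt
    for X in((448,45.7+32,z),(474,45.7+32,z),(448,45.7+32,z-40),(474,45.7+32,z-40),(461,45.7-32,z)):print(np.round(X,1),proj(C,X).round(1))
f=C[3]; print([ (v,f[v,260].tolist()) for v in range(180,232,2)])
E
```

```text
2 20 [-9.00000e-03  1.28799e+02]
0 19 [-9.20000e-03  2.24124e+02]
1 19 [-8.400000e-03  1.940561e+02]
3 19 [-1.51000e-02  9.87618e+01]
4 19 [-4.60000e-03  6.45328e+01]
5 19 [2.00000e-04 3.45813e+01]
[448.   77.7 328.2] [221.4 205.7]
[474.   77.7 328.2] [298.1 205.3]
[448.   77.7 288.2] [230.9 180.6]
[474.   77.7 288.2] [288.6 180.3]
[461.   13.7 328.2] [260.5 364.2]
[448.   77.7 329.2] [221.1 206.5]
[474.   77.7 329.2] [298.5 206.2]
[448.   77.7 289.2] [230.8 181.1]
[474.   77.7 289.2] [288.8 180.8]
[461.   13.7 329.2] [260.5 366.1]
[(180, [101, 99, 102]), (182, [47, 82, 151]), (184, [33, 76, 156]), (186, [35, 78, 158]), (188, [36, 76, 159]), (190, [36, 79, 161]), (192, [34, 77, 161]), (194, [36, 78, 162]), (196, [36, 78, 166]), (198, [37, 80, 166]), (200, [37, 80, 168]), (202, [35, 79, 167]), (204, [39, 85, 172]), (206, [43, 105, 213]), (208, [59, 144, 248]), (210, [74, 172, 254]), (212, [93, 196, 255]), (214, [120, 223, 255]), (216, [136, 233, 255]), (218, [104, 210, 255]), (220, [84, 189, 255]), (222, [69, 168, 254]), (224, [61, 155, 252]), (226, [125, 166, 242]), (228, [254, 254, 253]), (230, [255, 255, 255])]
```

carry_out(
  plan=[
    [[1, 2, -1, 0, 0, 0, 1.5], [2, 4.5, -3, 0, 0, 0, 1.5], [3, 6.7, -5, 0, 0, 0, 1.5], [3.9, 6.7, -7, 0, 0, 0, 1.5], [3.9, 6.7, -7.9, 0, 0, 0, 1.5], [3.9, 6.7, -7.9, 0, 0, 0, 1.5], [3.9, 6.7, -7.9, 0, 0, 0, 1.5], [3.9, 6.7, -7.9, 0, 0, 0, 1.5]],
  ],
)

```text
clock: 8.55
position: [500.1, 113.4, 230.5]
orientation: [3.14, -0.0, 1.568]
force: [-0.7, 0.4, -3.1]
gripper_width: 0.294
gripper_force: 49.9
```

```bash
python3 - <<'E'
from h import *
from station import robot
p=wrist(robot,"w3")
C=ld("w3")
print([robot.get_image("wrist") is None or robot.observe()["position"].round(1).tolist() for _ in range(4)])
for X in [(x,y,z) for x,z in((561,200),) for y in(113.9-15,113.9+15)]:print(X,proj(C,X).round(1))
g=C[3].min(2).astype(int)
for u in range(440,512,10):
    m=(g[:,u-1:u+2].mean(1)>170).astype(int); e=np.flatnonzero(np.diff(np.r_[0,m,0])); print(u,e.reshape(-1,2).tolist())
E
```

```text
8.55 [500.1 113.4 230.5] [ 3.14  -0.     1.568] [-0.7  0.4 -3.1] 0.29393488602101053
cam [499.9 178.4 362.7]
[[500.1, 113.6, 230.1], [500.0, 113.6, 229.9], [500.0, 113.6, 229.7], [499.9, 113.7, 229.6]]
(561, 98.9, 200) [378.1 264. ]
(561, 128.9, 200) [383.3 208.3]
440 [[0, 7], [10, 25], [61, 77], [195, 209], [248, 261], [304, 305]]
450 [[0, 7], [61, 77], [195, 209], [248, 261], [304, 305]]
460 [[0, 7], [195, 209], [248, 261], [304, 305]]
470 [[195, 209], [248, 261], [304, 308]]
480 [[195, 209], [249, 261], [304, 308]]
490 [[195, 261], [304, 310]]
500 [[195, 219], [248, 261], [304, 316]]
510 [[195, 209], [248, 261], [304, 316]]
```

View pics/w3.png

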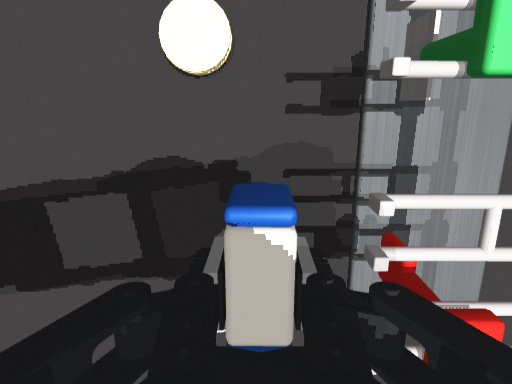

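The prongs are straight ahead, in bands 195–209 and 248–261, with the mallet held level at (260,270). I'll work out the hook centre from the inner prong edges.

```bash
python3 - <<'E'
from h import *
C=ld("w3")
for u in(440,475):
    a=onz(C,(u,208.7),190);b=onz(C,(u,260.7),190);print(a.round(1),b.round(1),"centre",a[1]-11,b[1]+19)
z=230+20
for X in((487,113.5+32,z),(487,113.5+32,z-40)):print(proj(C,X).round(1))
print([(v,C[3][v,260].tolist()) for v in range(179,185)])
E
```

```text
[594.5 125.5 190. ] [598.4  95.9 190. ] centre 114.51983138032104 114.85422089231248
[612.8 125.4 190. ] [617.5  95.8 190. ] centre 114.44432728171199 114.77049267699746
[221.5 205. ]
[230.8 180.2]
[(179, [60, 59, 60]), (180, [61, 60, 61]), (181, [52, 57, 69]), (182, [27, 48, 91]), (183, [21, 46, 99]), (184, [16, 43, 93])]
```

carry_out(
  plan=[
    [[1.5, 0.1, 0, 0, 0, 0, 1.5], [3, 0.1, 0, 0, 0, 0, 1.5], [4.2, 0.1, 0, 0, 0, 0, 1.5], [4.5, 0.1, 0, 0, 0, 0, 1.5], [4.8, 0.1, 0, 0, 0, 0, 1.5], [5.1, 0.1, 0, 0, 0, 0, 1.5], [5.4, 0.1, 0, 0, 0, 0, 1.5], [5.7, 0.1, 0, 0, 0, 0, 1.5], [6, 0.1, 0, 0, 0, 0, 1.5], [6, 0.1, 0, 0, 0, 0, 1.5], [6, 0.1, 0, 0, 0, 0, 1.5]],
  ],
)

```text
clock: 10.18
position: [559.9, 114.7, 229.3]
orientation: [-3.141, 0.0, 1.568]
force: [-0.7, -0.5, -2.7]
gripper_width: 0.298
gripper_force: 50.2
```

No contact forces, so the handle is between the prong tips. I'll go further in.

carry_out(
  plan=[
    [[0.5, 0, 0, 0, 0, 0, 1.5], [1, 0, 0, 0, 0, 0, 1.5], [1.5, 0, 0, 0, 0, 0, 1.5], [2, 0, 0, 0, 0, 0, 1.5], [2.5, 0, 0, 0, 0, 0, 1.5], [3, 0, 0, 0, 0, 0, 1.5], [3.5, 0, 0, 0, 0, 0, 1.5], [3.8, 0, 0, 0, 0, 0, 1.5], [3.8, 0, 0, 0, 0, 0, 1.5], [3.8, 0, 0, 0, 0, 0, 1.5]],
  ],
)

```text
clock: 11.42
position: [597.8, 114.7, 229.3]
orientation: [-3.141, 0.0, 1.568]
force: [0.5, 0.5, -4.3]
gripper_width: 0.296
gripper_force: 50.2
```

```bash
python3 - <<'E'
from h import *
from station import robot
p=wrist(robot,"w4"); f=np.array([ (robot.get_image("wrist") and 0) or robot.observe()["force"] for _ in range(3)]); print(f.round(1))
cv2.imwrite("pics/s4.png",cv2.resize(robot.get_image("scene")["frame"][140:240,260:400],None,fx=4,fy=4,interpolation=2)[:,:,::-1])
E
```

```text
11.425 [597.8 114.7 229.3] [-3.141  0.     1.568] [ 0.5  0.5 -4.3] 0.29609439978371005
cam [597.8 179.7 361.5]
[[-0.8  0.  -3.3]
 [ 1.3 -0.  -3.8]
 [ 0.2  1.1 -3.9]]
```

View pics/w4.png

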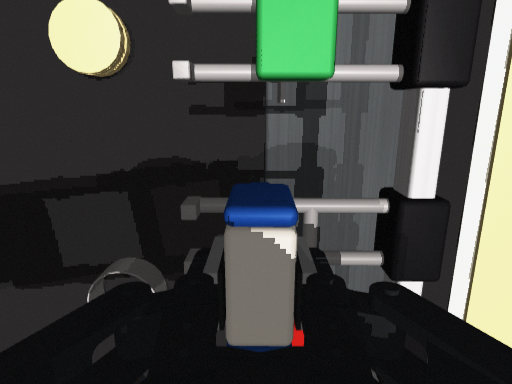

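The mallet is over the prongs, ahead of the stop bar at column 310. I'll lower it gently.

carry_out(
  plan=[
    [[0, 0, -0.4, 0, 0, 0, 1.5], [0, 0, -0.8, 0, 0, 0, 1.5], [0, 0, -1.2, 0, 0, 0, 1.5], [0, 0, -1.5, 0, 0, 0, 1.5], [0, 0, -1.6, 0, 0, 0, 1.5], [0, 0, -1.7, 0, 0, 0, 1.5], [0, 0, -1.7, 0, 0, 0, 1.5]],
  ],
)

```text
clock: 12.55
position: [597.9, 114.7, 212.3]
orientation: [3.141, -0.0, 1.568]
force: [0.1, 0.4, -4.1]
gripper_width: 0.295
gripper_force: 50.2
```

carry_out(
  plan=[
    [[0, 0, -0.05, 0, 0, 0, 1.5], [0, 0, -0.1, 0, 0, 0, 1.5], [0, 0, -0.15, 0, 0, 0, 1.5], [0, 0, -0.2, 0, 0, 0, 1.5], [0, 0, -0.2, 0, 0, 0, 1.5]],
  ],
)

```text
clock: 13.18
position: [597.9, 114.7, 210.2]
orientation: [-3.141, 0.0, 1.568]
force: [-0.5, -0.5, -3.2]
gripper_width: 0.297
gripper_force: 50.2
```

carry_out(
  plan=[
    [[0, 0, -0.03, 0, 0, 0, 1.5], [0, 0, -0.06, 0, 0, 0, 1.5], [0, 0, -0.1, 0, 0, 0, 1.5], [0, 0, -0.1, 0, 0, 0, 1.5]],
  ],
)

```text
clock: 13.68
position: [597.9, 114.7, 209.5]
orientation: [3.141, 0.0, 1.568]
force: [-0.3, 1.2, -1.8]
gripper_width: 0.294
gripper_force: 50.3
```

carry_out(
  plan=[
    [[0, 0, -0.02, 0, 0, 0, 1.5], [0, 0, -0.04, 0, 0, 0, 1.5], [0, 0, -0.04, 0, 0, 0, 1.5], [0, 0, -0.04, 0, 0, 0, 1.5]],
  ],
)

```text
clock: 14.18
position: [598.0, 114.7, 209.4]
orientation: [3.141, -0.0, 1.568]
force: [-1.1, -0.2, 2.0]
gripper_width: 0.296
gripper_force: 50.6
```

Contact at about 5 N. Now I'll slide it back in small steps.

carry_out(
  plan=[
    [[0.2, 0, 0, 0, 0, 0, 1.5], [0.4, 0, 0, 0, 0, 0, 1.5], [0.6, 0, 0, 0, 0, 0, 1.5], [0.8, 0, 0, 0, 0, 0, 1.5], [0.9, 0, 0, 0, 0, 0, 1.5], [1.0, 0, 0, 0, 0, 0, 1.5], [1.0, 0, 0, 0, 0, 0, 1.5]],
  ],
)

```text
clock: 15.05
position: [608.1, 114.8, 209.3]
orientation: [3.141, -0.0, 1.568]
force: [-4.5, 0.8, 4.9]
gripper_width: 0.298
gripper_force: 51.3
```

carry_out(
  plan=[
    [[0, 0, 0.03, 0, 0, 0, 1.5], [0.05, 0, 0.03, 0, 0, 0, 1.5], [0.1, 0, 0.03, 0, 0, 0, 1.5], [0.1, 0, 0.03, 0, 0, 0, 1.5], [0.1, 0, 0.03, 0, 0, 0, 1.5]],
  ],
)

```text
clock: 15.68
position: [608.9, 114.7, 209.4]
orientation: [3.141, -0.0, 1.568]
force: [-4.4, 0.1, 5.6]
gripper_width: 0.299
gripper_force: 51.2
```

carry_out(
  plan=[
    [[0.03, 0, 0.03, 0, 0, 0, 1.5], [0.06, 0, 0.03, 0, 0, 0, 1.5], [0.1, 0, 0.03, 0, 0, 0, 1.5], [0.1, 0, 0.03, 0, 0, 0, 1.5]],
  ],
)

```text
clock: 16.18
position: [610.0, 114.7, 209.4]
orientation: [3.142, 0.0, 1.568]
force: [-4.2, 0.5, 3.7]
gripper_width: 0.297
gripper_force: 51.2
```

carry_out(
  plan=[
    [[0.04, 0, 0, 0, 0, 0, 1.5], [0.08, 0, 0, 0, 0, 0, 1.5], [0.12, 0, 0, 0, 0, 0, 1.5], [0.12, 0, 0, 0, 0, 0, 1.5]],
  ],
)

```text
clock: 16.68
position: [611.2, 114.6, 209.4]
orientation: [-3.142, 0.0, 1.568]
force: [-3.1, 0.3, 3.2]
gripper_width: 0.297
gripper_force: 51.2
```

carry_out(
  plan=[
    [[0.03, 0, 0, 0, 0, 0, 1.5], [0.06, 0, 0, 0, 0, 0, 1.5], [0.1, 0, 0, 0, 0, 0, 1.5], [0.1, 0, 0, 0, 0, 0, 1.5]],
  ],
)

```text
clock: 17.18
position: [612.2, 114.7, 209.4]
orientation: [3.141, 0.0, 1.568]
force: [-3.1, 0.2, 3.0]
gripper_width: 0.298
gripper_force: 51.0
```

carry_out(
  plan=[
    [[0.03, 0, 0, 0, 0, 0, 1.5], [0.06, 0, 0, 0, 0, 0, 1.5], [0.1, 0, 0, 0, 0, 0, 1.5], [0.1, 0, 0, 0, 0, 0, 1.5]],
  ],
)

```text
clock: 17.68
position: [612.9, 114.7, 209.4]
orientation: [-3.141, 0.0, 1.568]
force: [-4.5, -0.6, 2.4]
gripper_width: 0.294
gripper_force: 51.0
```

carry_out(
  plan=[
    [[0.02, 0, 0, 0, 0, 0, 1.5], [0.04, 0, 0, 0, 0, 0, 1.5], [0.06, 0, 0, 0, 0, 0, 1.5], [0.06, 0, 0, 0, 0, 0, 1.5]],
  ],
)

```text
clock: 18.18
position: [613.0, 114.7, 209.4]
orientation: [-3.14, 0.0, 1.568]
force: [-7.4, -0.3, 3.7]
gripper_width: 0.296
gripper_force: 51.0
```

Stop bar felt: x has stopped at 613 and the force is rising. Opening the fingers slightly.

carry_out(
  plan=[
    [[-0.02, 0, 0.02, 0, 0, 0, 1.5], [-0.02, 0, 0.02, 0, 0, 0, 2.6], [-0.02, 0, 0.02, 0, 0, 0, 3], [-0.02, 0, 0.02, 0, 0, 0, 3.6], [-0.02, 0, 0.02, 0, 0, 0, 4.2], [-0.02, 0, 0.02, 0, 0, 0, 4.2], [-0.02, 0, 0.02, 0, 0, 0, 4.2]],
  ],
  grip_force=20,
)

```text
clock: 19.05
position: [613.6, 114.7, 209.7]
orientation: [3.141, -0.0, 1.568]
force: [0.1, -0.3, -1.2]
gripper_width: 0.49
gripper_force: 0.0
```

```bash
python3 - <<'E'
from h import *
from station import robot
p=wrist(robot,"w5")
E
```

```text
19.05 [613.6 114.7 209.7] [ 3.141 -0.     1.568] [ 0.1 -0.3 -1.2] 0.48992740591221595
cam [613.6 179.7 341.9]
```

View pics/w5.png

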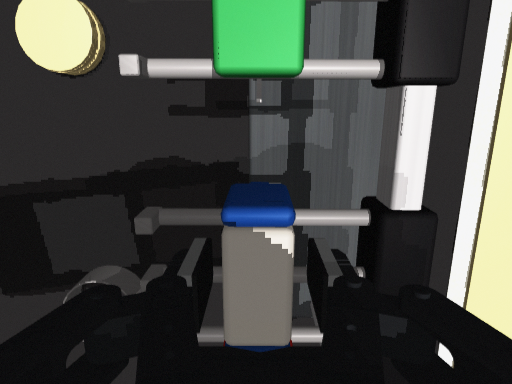

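The mallet is released and sits upright, clear between the fingers at (258,285). Retreating straight up.

carry_out(
  plan=[
    [[0, 0, 0.5, 0, 0, 0, 4.2], [0, 0, 1.5, 0, 0, 0, 4.2], [0, 0, 3, 0, 0, 0, 4.2], [0, 0, 5, 0, 0, 0, 4.2], [0, 0, 8, 0, 0, 0, 4.2], [0, 0, 11, 0, 0, 0, 4.2], [-5, 0, 12, 0, 0, 0, 4.2], [-10, 0, 12, 0, 0, 0, 4.2], [-15, 0, 12, 0, 0, 0, 4.2], [-15, 0, 12, 0, 0, 0, 4.2], [-15, 0, 12, 0, 0, 0, 4.2]],
  ],
)

```text
clock: 20.48
position: [463.8, 114.7, 331.0]
orientation: [3.139, -0.0, 1.568]
force: [-0.3, -0.4, -0.7]
gripper_width: 0.493
gripper_force: 0.0
```

```bash
python3 - <<'E'
from h import *
from station import robot
s=robot.get_image("scene")["frame"][140:250,250:400]; t=robot.get_image("top")["frame"][135:210,105:265]
o=np.zeros((600,800,3),np.uint8)
a=cv2.resize(s,(450,330),interpolation=2);b=cv2.resize(t,(560,262),interpolation=2)
o[:330,:450]=a;o[335:597,:560]=b
cv2.imwrite("pics/fin.png",o[:,:,::-1]); print(robot.observe()["clock"])
E
```

```text
20.575
```

View pics/fin.png

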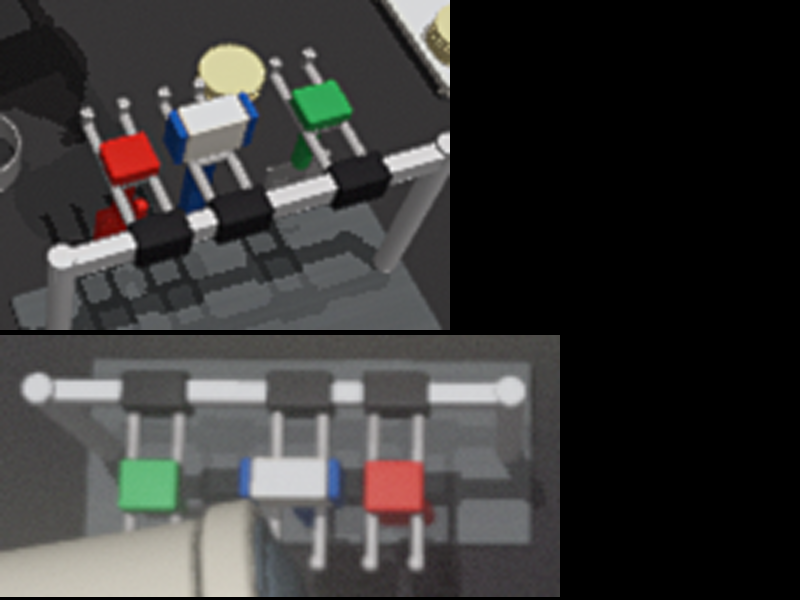

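The mallet hangs on the middle hook against the stop bar, and its neighbours are undisturbed. Handing in.

```bash
python3 -c "
from station import robot
print(robot.job_done())"
```

```text
the job is handed in; nothing more can be done
None
```

I hung the white and blue mallet on the middle double hook, slid it back until it met the stop bar, let go and handed the job in at about 20.6 s; the hand-in call gave no verdict, but the last pictures show it upright on the prongs and the hanging tools beside it undisturbed.

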